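# Take the hanging display unit off its keyhole studs and lay it on the notebook

### The arm

A 7-joint arm with a two-finger parallel gripper is mounted at the origin on a cart in front of the work surface, level with it; the furniture and walls round the work are solid. World frame = base frame: x ahead of the robot, y to its left, z up, the work surface at z = 0. Lengths are in m, angles in rad, forces in N, time in s.
With the tool pointing down it reaches from about 0.4 to 0.875 m from the base axis. Payload 19.3 kg.
Tool frame: the origin (TCP) lies midway between the tips of the shut fingers; the grasp point (between the pads) lies 19 mm behind it (bot.grip_point_offset is the distance from the TCP to the grasp point, in m); z points along the fingers, y is the direction in which the jaws open and shut (so a half turn about z gives the same grasp; the last joint's range is limited). The gripper opens to 85 mm and grips with 20 to 120 N. Pads are 22 mm wide; open, the fingers measure 114 mm over their backs; the gripper's body (76 mm by 85 mm) begins 54 mm behind the grasp point. The pads swing forward as they close: fully open they stand 13 mm farther back than shut.
Start: joints at [1.233, 0.521, -0.036, 1.599, 0.021, 1.021, -0.113], TCP at [0.165, -0.603, 0.231] pointing down, gripper open.
Joint ranges: [-2.91, 2.91], [-0.3, 2.13], [-1.5, 1.42], [0.17, 2.43], [-1.26, 4.41], [0.16, 1.93], [-2.52, 2.52]. Speed limits (rad/s): [1.89, 1.89, 2.39, 2.39, 3.01, 3.01, 3.01].

### API

Orientations are given as [roll, pitch, yaw] about the fixed x, y, z axes, in that order (R = Rz(yaw) Ry(pitch) Rx(roll)).
In Python, from workcell import bot, viewer, workorder gives the robot as it stands.
- The arm moves only by the tool move_arm, never from a script. Its argument "plan" is a list of rows, each a list of 6 numbers: the shift along the tool's x, y, z scaled (see below), then the turn, a rotation vector about the tool's x, y, z scaled (see below). A call has 1 to 5 rows; each row shifts and turns the commanded pose from where the row before left it, along the tool's axes as they then stand; what a row does not reach is not made up. The controller multiplies each number of a shift by 0.025 m and each number of a turn by pi rad. A row lasts 1/10 s, in which the tool goes at most 50 mm and 8.59 degrees, less where a joint would pass 70% of its speed; a pose out of reach is approached as far as the arm can. A call with a number of a shift or a turn outside -1 to 1 is refused whole. A call with a gripper value outside its range is refused whole. "claw" is the closure, from -1 (fully open) to 1 (shut), so that 0 is half open, set as the call begins (left out, the last holds). The fingers move at their own pace and stop on an object; "force" is the grip in N (left out, the last holds). Time passes only in rows, so rows that do not move let the fingers close. It gives the time, the measured TCP pose, the force and the opening at its end, in the units of the state.
- bot.observe(): the state, without advancing time (a new reading comes with each control period).
- viewer.grab_frame(name): name is "scene" or "top"; returns the picture (400x640x3 uint8, red, green, blue); there is no depth.
- viewer.camera_info(name): a dict with "K" (3x3 intrinsics, pixels), "R" (3x3) and "t" (3): a world point X has camera coordinates R X + t. Camera axes: x right, y down, z forward; pixel columns grow to the right and rows downward; lengths in m; the calibration is good to about 2 mm. A picture is of the moment at which its call begins. camera_info takes no time and is no camera call.
- workorder.job_done(): hands the job in, once; it reports no verdict.
The state is a dict: "clock": time; "qpos": joint angles; "qd": joint speeds; "joint_efforts": joint torques, N m; "position": TCP position; "tool_rot": TCP orientation; "force": force on the tool from outside, world axes, zero at the start; "moment": the same for the moment, N m; "grip_width": finger opening in m.
Only numpy, scipy, OpenCV 4.12 (cv2) and the standard library are available. Lean on these libraries where they do the work, as an engineer would, in place of code of your own. Each camera call takes 0.05 s, during which the arm holds its last target.

### The job

Take the display unit down from its tilted bench stand. It hangs by two keyhole slots in its back: with the gripper's fingers push gently on its right-hand end, leaving the orange grip fin alone, until it comes to a stop and the studs stand in the wide ends of the slots; then take it by the fin and lift it straight off the board. Lay it gently down, face up, in the middle of the brown notebook and let go, without shifting the bottle, the beaker or the vial.

Things in the scene. Friction and masses are not known exactly. Their poses are not given: they have to be found in the camera images.
- stand: Fixed white board, 224 (y) x 112 (up its slope) x 8 mm, on a grey base on the table. Origin: on the table under the board's middle. x level to the rear, y level along the board to the left seen from the robot, z up. The board leans back: its outward normal is 25 degrees off vertical towards -x, [-0.423, 0, 0.906] here; up the slope is [0.906, 0, 0.423].
- stand_face (a point): Centre of the board's front face, 44 mm above the stand's origin. An aluminium ledge 9 mm proud runs along the lower part of the board and carries the unit's lower edge as it slides. The unit hangs on two steel studs behind it, hidden and not measured: shank 7 mm, head 18 mm, one 46 mm to the left of and 34 mm below the other. They are clamped at any of many places along y.
- unit: Loose display unit on the board: grey box, white front, 124 (y) x 76 (x) x 24 (z) mm, 0.17 to 0.35 kg; green screen left, six keys right, orange fin in the middle. Origin: centre of its back, which lies on the board. x up the slope, y left along the board, z out of its face. To come free at the wide ends it is lifted 15 mm or more along z; off the wide ends the stud heads hold it.
- unit_slots (a point): Midpoint of the two wide slot ends in the unit's 4 mm back (hidden). Slots run along y, 10 mm wide, with square 22 mm holes at their right (-y) ends, one 46 mm left of and 34 mm below the other. Pushing the unit left (+y) brings the studs into the holes; an inner stop then halts it with the heads centred, 2 mm free all round. The way varies from 17 to 43 mm: only the stop tells.
- unit_end (a point): Middle of the unit's flat right-hand end face (62 mm to -y of its origin, 12 mm out from the board), where to push. The face is 24 mm high; the bare board goes on 10 mm or more beyond it. Sliding takes 1 to 4 N; 15 N against the stop is ample, over 30 N harms it. It stays where it is pushed; fingers closing off-centre on the fin can push it back.
- unit_grip (a point): Middle of the orange grip fin, 36 mm out from the unit's back on its z axis. The fin is 12 mm thick (y), 50 mm long (x) and stands from 24 to 48 mm above the back.
- notebook: Closed brown notebook, fixed on the table, 210 mm (x) x 152 mm (y) x 13 mm. Origin: centre of its underside, on the table; its cover is 13 mm up.
- bottle_red: White bottle with a red cap, 39 mm across, 78 mm high, standing loose behind the right half of the stand; a bystander. Origin: centre of its underside.
- beaker: Small clear beaker, 56 mm across, 68 mm high, standing loose behind the left half of the stand; a bystander. Origin: centre of its underside.
- vial: Small vial with a white cap, 25 mm across, 47 mm high, standing loose in front of the stand; a bystander. Origin: centre of its underside.

How it is judged:
On the way, in this order (a step that is already met when the one before it is completed fails the run):
1. the unit has been pushed along at least 12 mm, still lying on the board, with the fingers away from the fin (z of stand_face in the frame of unit between -0.004 and 0.004 m and distance of unit from where it was at the start of the episode above 0.012 m and distance between the grasp point and unit_grip above 0.03 m), for 0.2 s.
2. the unit is off its studs, at least 30 mm clear of the board (z of stand_face in the frame of unit below -0.03 m), for 0.2 s.
At the end, for the whole second after the job is handed in: The unit lies at rest, face up and flat (within 0.1 rad), on the notebook's cover, its centre within 40 mm of the notebook's centre, released (horizontal distance between unit and notebook below 0.04 m and z of unit in the frame of notebook between 0.009 and 0.018 m and angle between unit's own z axis and vertical below 0.1 rad and linear speed of unit below 0.02 m/s); the robot touches nothing.
It fails at once if the fin is taken hold of (grasp point within 20 mm of it) before the unit has been pushed along 12 mm (distance between the grasp point and unit_grip below 0.02 m and distance of unit from where it was at the start of the episode below 0.012 m).
It fails at once if the unit is pushed with more than 30 N (distance between the grasp point and unit_grip above 0.035 m and contact force between the fingers and unit above 30 N).
It fails at once if the unit is dropped onto the notebook: faster than 0.4 m/s within 30 mm of its cover (horizontal distance between unit and notebook below 0.1 m and z of unit in the frame of notebook below 0.043 m and linear speed of unit above 0.4 m/s).
It fails at once if the bottle, the beaker or the vial is shifted by more than 20 mm or knocked over (distance of any of bottle_red, beaker, vial from where it was at the start of the episode above 0.02 m or angle between any of bottle_red, beaker, vial's own z axis and vertical above 0.4 rad).
It also fails if it takes over 45 s, if anything falls off the work surface, if the arm or the gripper's body presses on something with over 40 N, if the wrist force passes 120 N, or if a joint passes its speed limit or range.

## Working session

There is one attempt and no reset: what is moved stays moved. The work goes in short steps, Python scripts to look and compute and a tool call to move; the robot and the scene stay as the last step left them, time stands still between calls to the robot, and variables do not carry over. Pictures are saved under pics/ and viewed, and the job is handed in when it is done.

Besides the shell and the picture viewer there is one more tool, called as name(argument=value, ...), one argument or row to a line, values as JSON. move_arm: Moves the arm, as the interface text tells. Shifts and turns lie within -1 to 1; 1 stands for 0.025 m of shift or pi rad of turn. Its arguments: {"type":"object","properties":{"plan":{"type":"array","items":{"type":"array","items":{"type":"number"}}},"claw":{"type":"number"},"force":{"type":"number"}},"required":["plan"]}

```bash
mkdir -p pics; ls
python3 - <<'E'
from workcell import bot, viewer
import cv2
for n in ("scene","top"):
    im=viewer.grab_frame(n); cv2.imwrite(f"pics/{n}0.png",im[:,:,::-1])
    c=viewer.camera_info(n); print(n,c)
print(bot.observe(), bot.grip_point_offset)
E
```

```text
pics
scene {'K': array([[391.99328441,   0.        , 321.35959675],
       [  0.        , 391.99328441, 198.44382924],
       [  0.        ,   0.        ,   1.        ]]), 'R': array([[ 0.78690267, -0.61679147, -0.01877414],
       [-0.37442419, -0.4530647 , -0.80903579],
       [ 0.49050047,  0.64366191, -0.58745947]]), 't': array([-0.40757893,  0.34036515,  0.55311129])}
top {'K': array([[498.90030098,   0.        , 324.02083508],
       [  0.        , 498.90030098, 199.96141991],
       [  0.        ,   0.        ,   1.        ]]), 'R': array([[ 0.0093711 , -0.99979688, -0.01784302],
       [-0.99121072, -0.00693289, -0.1321107 ],
       [ 0.13196016,  0.01892421, -0.99107436]]), 't': array([0.09700509, 0.58143742, 1.11585904])}
{'clock': 0.1, 'qpos': array([ 1.23280022,  0.52198308, -0.03632287,  1.59990921,  0.02118538,
        1.02110307, -0.11280617]), 'qd': array([ 1.00788437e-03, -2.49501028e-03, -4.22607059e-05, -7.87567480e-04,
       -7.97296750e-04, -1.40610300e-03, -6.04313787e-04]), 'joint_efforts': array([ 3.10665593e-03, -9.28502512e+01,  1.98423408e+00, -3.70533299e+01,
        1.81485701e-02,  5.43477800e-03, -3.88726150e-06]), 'position': array([ 0.16527377, -0.60245568,  0.23078043]), 'tool_rot': array([-3.14057606e+00,  6.00393242e-05,  2.67766641e-01]), 'force': array([-0.44274479,  0.74968473, -0.91806819]), 'moment': array([-0.00607991, -0.01061484,  0.03565236]), 'grip_width': 0.08571616476646851} 0.0187
```

View pics/scene0.png

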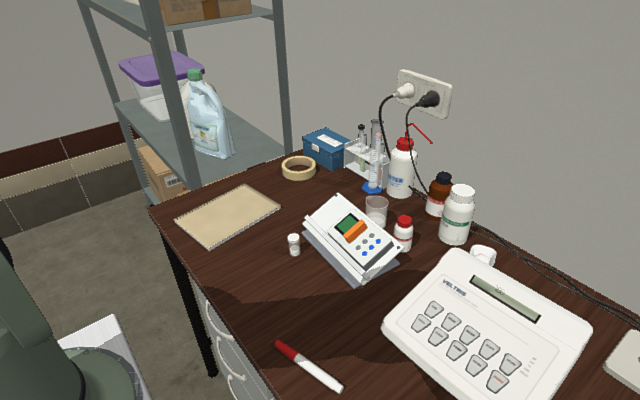

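View pics/top0.png

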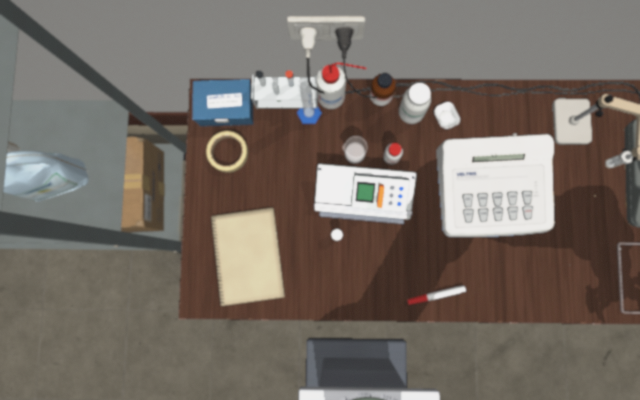

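```bash
cat > h.py <<'E'
import numpy as np, cv2
from workcell import viewer
C={n:viewer.camera_info(n) for n in("scene","top")}
def proj(n,X):
    c=C[n];p=np.atleast_2d(X)@c["R"].T+c["t"];p=p@c["K"].T;return p[:,:2]/p[:,2:]
def ray(n,u,v):
    c=C[n];d=c["R"].T@np.linalg.inv(c["K"])@np.array([u,v,1.]);return -c["R"].T@c["t"],d/np.linalg.norm(d)
def onz(n,u,v,z):
    o,d=ray(n,u,v);return o+d*(z-o[2])/d[2]
E
python3 - <<'E'
from h import *
for n,(x0,x1,y0,y1) in {"scene":(280,420,185,290),"top":(300,430,130,245)}.items():
    im=cv2.imread(f"pics/{n}0.png")[y0:y1,x0:x1]; im=cv2.resize(im,None,fx=5,fy=5,interpolation=cv2.INTER_CUBIC); cv2.imwrite(f"pics/{n}0c.png",im)
print(proj("top",[[0,0,0],[0.165,-0.6,0.23]]),proj("scene",[[0,0,0],[0.165,-0.6,0.23]]))
E
```

```text
[[367.39178642 459.92194624]
 [709.62401733 417.47621784]] [[  32.5059698   439.66264458]
 [ 627.41557411 1465.36267741]]
```

View pics/scene0c.png

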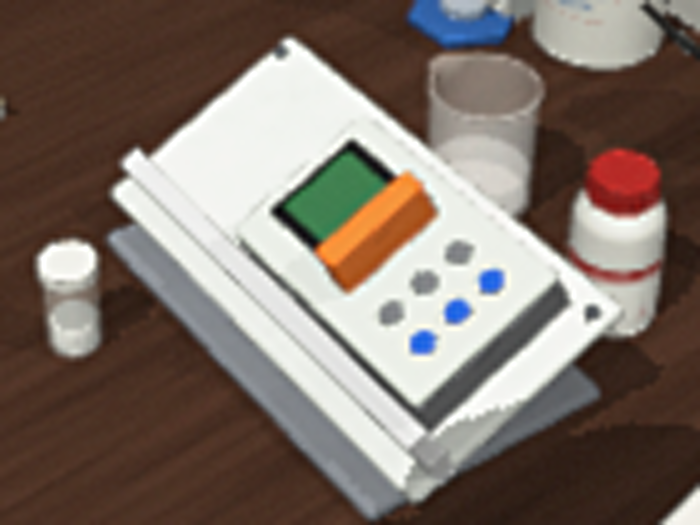

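View pics/top0c.png

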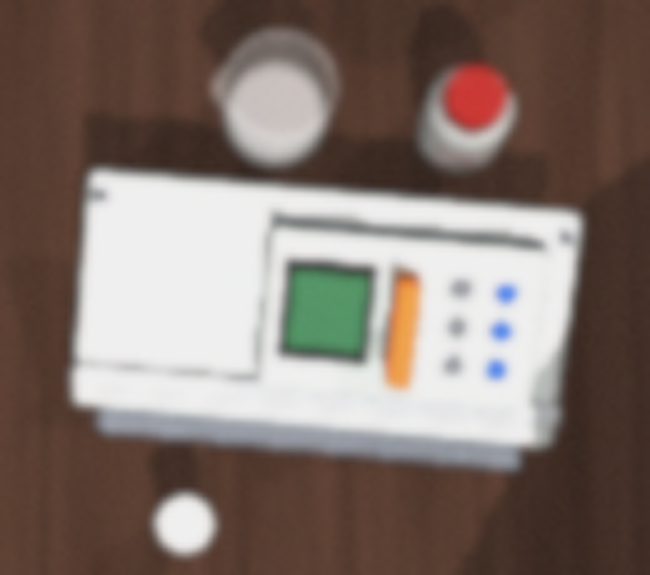

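```bash
cat > fit.py <<'E'
from h import *
from scipy.optimize import least_squares
a=np.radians(25);U=np.array([np.cos(a),0,np.sin(a)]);N=np.array([-np.sin(a),0,np.cos(a)]);Y=np.array([0,1,0])
def st(p,s,y,n):
    l=np.array([0,0,.044])+s*U+y*Y+n*N
    c,sn=np.cos(p[2]),np.sin(p[2]);return np.array([p[0]+c*l[0]-sn*l[1],p[1]+sn*l[0]+c*l[1],l[2]])
cr={"scene":(280,185),"top":(300,130)}
f=lambda n,u,v:((u+.5)/5-.5+cr[n][0],(v+.5)/5-.5+cr[n][1])
B={"scene":[((288,38),1,1),((622,315),1,-1),((113,192),-1,1),((415,500),-1,-1)],"top":[((90,170),1,1),((582,210),1,-1),((72,405),-1,1),((552,447),-1,-1)]}
Uc={"scene":[((350,125),1,1),((562,282),1,-1),((424,410),-1,-1),((240,230),-1,1)],"top":[]}
def res(p,full=False):
    r=[];
    for n in B:
        for px,s,y in B[n]: r.append(proj(n,st(p,s*.056,y*.112,0))[0]-f(n,*px))
        for px,s,y in Uc[n]: r.append(proj(n,st(p,p[3]+s*.038,p[4]+y*.062,.024))[0]-f(n,*px))
    # scene fin foot? fin middle-top ends in top view
    for px,s in (((407,275),1),((398,385),-1)): r.append(proj("top",st(p,p[3]+s*.025,p[4],.048))[0]-f("top",*px))
    return np.ravel(r)
if __name__=="__main__":
    s=least_squares(res,[.55,0,-.08,0,-.02],loss="soft_l1");p=s.x
    print(p.round(4));print(res(p).reshape(-1,2).round(2).tolist())
    for k,v in dict(face=(0,0,0),unit=(p[3],p[4],0),end=(p[3],p[4]-.062,.012),grip=(p[3],p[4],.036)).items(): print(k,st(p,*v).round(4))
    # bystanders & notebook
    print("vial",onz("top",337,235,.047),"redcap",onz("top",*f("top",476,97),.078),"beaker rim",onz("top",*f("top",278,85),.068))
    nb=[onz("top",u,v,.013) for u,v in((213,212),(274,209),(284,298),(222,305))];print(np.round(nb,3),np.mean(nb,0))
    nb=[onz("scene",u,v,.013) for u,v in((174,219),(243,185),(280,207),(211,247))];print(np.round(nb,3),np.mean(nb,0))
E
python3 fit.py
```

```text
[ 0.6006  0.0096 -0.0804  0.0064 -0.035 ]
[[0.64, -0.04], [0.87, -1.06], [-0.7, 0.75], [-0.03, 1.23], [3.49, -1.94], [0.35, -1.14], [-1.08, -0.06], [-1.09, 0.57], [-0.22, 0.13], [-0.31, 0.46], [0.06, -0.49], [-0.5, -0.54], [0.77, 0.68], [0.13, 0.24]]
face [0.6006 0.0096 0.044 ]
unit [ 0.6035 -0.0257  0.0467]
end [ 0.5935 -0.0871  0.0576]
grip [ 0.5883 -0.0245  0.0793]
vial [0.49930311 0.07129288 0.047     ] redcap [ 0.69293976 -0.05806186  0.078     ] beaker rim [0.70048711 0.03102412 0.068     ]
[[0.554 0.365 0.013]
 [0.562 0.221 0.013]
 [0.355 0.193 0.013]
 [0.337 0.336 0.013]] [0.45187456 0.27860354 0.013     ]
[[0.34  0.34  0.013]
 [0.538 0.363 0.013]
 [0.561 0.218 0.013]
 [0.366 0.193 0.013]] [0.45099269 0.27849032 0.013     ]
```

```bash
cat > pl.py <<'E'
from fit import *
from scipy.spatial.transform import Rotation as Ro
from workcell import bot
P=np.array([.6006,.0096,-.0804,.0064,-.035])
def RT(yaw): return Ro.from_euler('z',yaw).as_matrix()@np.c_[U,-Y,-N]
def cur():
    o=bot.observe();return o["position"],Ro.from_euler('xyz',o["tool_rot"]).as_matrix(),o
def plan(tp,tR,n,mode="both"):
    p,R,_=cur();tp=np.array(tp);w=Ro.from_matrix(R.T@tR).as_rotvec()
    rows=[];Rc=R.copy();st_=(tp-p)/n
    for i in range(n):
        rows.append(np.r_[Rc.T@st_/.025,w/n/np.pi]);Rc=Rc@Ro.from_rotvec(w/n).as_matrix()
    print("dist",np.linalg.norm(tp-p).round(4),"turn",np.degrees(np.linalg.norm(w)).round(2));print(np.round(rows,3).tolist())
E
python3 - <<'E'
from pl import *
print([onz("top",u,v,.07).round(3) for u,v in((438,140),(440,235))])
w=st(P,.0064,-.1265,.10);print(w);plan(w,RT(P[2]),25)
E
```

```text
[array([ 0.716, -0.158,  0.07 ]), array([ 0.5  , -0.158,  0.07 ])]
[ 0.55409668 -0.11356302  0.13733554]
dist 0.6316 turn 31.89
[[0.807, -0.59, 0.15, -0.001, 0.006, 0.004], [0.796, -0.601, 0.162, -0.001, 0.006, 0.004], [0.785, -0.612, 0.174, -0.001, 0.006, 0.004], [0.773, -0.624, 0.185, -0.001, 0.006, 0.004], [0.761, -0.635, 0.197, -0.001, 0.006, 0.004], [0.749, -0.646, 0.208, -0.001, 0.006, 0.004], [0.736, -0.657, 0.219, -0.001, 0.006, 0.004], [0.724, -0.667, 0.229, -0.001, 0.006, 0.004], [0.71, -0.678, 0.24, -0.001, 0.006, 0.004], [0.697, -0.688, 0.25, -0.001, 0.006, 0.004], [0.683, -0.698, 0.259, -0.001, 0.006, 0.004], [0.669, -0.708, 0.269, -0.001, 0.006, 0.004], [0.654, -0.718, 0.278, -0.001, 0.006, 0.004], [0.639, -0.728, 0.287, -0.001, 0.006, 0.004], [0.624, -0.738, 0.296, -0.001, 0.006, 0.004], [0.609, -0.747, 0.304, -0.001, 0.006, 0.004], [0.593, -0.756, 0.312, -0.001, 0.006, 0.004], [0.577, -0.765, 0.32, -0.001, 0.006, 0.004], [0.561, -0.774, 0.328, -0.001, 0.006, 0.004], [0.545, -0.783, 0.335, -0.001, 0.006, 0.004], [0.528, -0.791, 0.342, -0.001, 0.006, 0.004], [0.511, -0.799, 0.348, -0.001, 0.006, 0.004], [0.494, -0.807, 0.354, -0.001, 0.006, 0.004], [0.477, -0.815, 0.36, -0.001, 0.006, 0.004], [0.46, -0.822, 0.366, -0.001, 0.006, 0.004]]
```

move_arm(
  plan=[
    [0.81, -0.59, 0, 0, 0, 0],
    [0.81, -0.59, 0, 0, 0, 0],
    [0.81, -0.59, 0, 0, 0, 0],
    [0.81, -0.59, 0, 0, 0, 0],
    [0.81, -0.59, 0, 0, 0, 0],
  ],
  claw=1,
  force=30,
)

```text
clock: 0.6
position: [0.2439, -0.5038, 0.2311]
tool_rot: [-3.141, 0.0, 0.268]
force: [-0.0, -1.0, 0.1]
grip_width: 0.0122
```

move_arm(
  plan=[
    [0.81, -0.59, 0, 0, 0, 0],
    [0.81, -0.59, 0, 0, 0, 0],
    [0.81, -0.59, 0, 0, 0, 0],
    [0.81, -0.59, 0, 0, 0, 0],
    [0.81, -0.59, 0, 0, 0, 0],
  ],
)

```text
clock: 1.1
position: [0.3221, -0.4059, 0.2311]
tool_rot: [-3.141, 0.0, 0.268]
force: [-0.4, -0.5, 0.0]
grip_width: -0.0
```

move_arm(
  plan=[
    [0.81, -0.59, 0, 0, 0, 0],
    [0.81, -0.59, 0, 0, 0, 0],
    [0.81, -0.59, 0, 0, 0, 0],
    [0.81, -0.59, 0, 0, 0, 0],
    [0.81, -0.59, 0, 0, 0, 0],
  ],
)

```text
clock: 1.6
position: [0.4001, -0.3081, 0.2311]
tool_rot: [-3.141, 0.0, 0.268]
force: [0.7, -0.5, -0.9]
grip_width: -0.0
```

move_arm(
  plan=[
    [0.81, -0.59, 0, 0, 0, 0],
    [0.81, -0.59, 0, 0, 0, 0],
    [0.81, -0.59, 0, 0, 0, 0],
    [0.81, -0.59, 0, 0, 0, 0],
    [0.81, -0.59, 0, 0, 0, 0],
  ],
)

```text
clock: 2.1
position: [0.4783, -0.2102, 0.2311]
tool_rot: [-3.141, 0.0, 0.268]
force: [-0.7, 0.4, 0.3]
grip_width: 0.0002
```

Run:
```python
from pl import *
w=st(P,.0064,-.1265,.10);plan(w,RT(P[2]),6)
```

```text
dist 0.1545 turn 31.9
[[0.658, -0.487, 0.625, -0.004, 0.023, 0.018], [0.582, -0.531, 0.663, -0.004, 0.023, 0.018], [0.502, -0.571, 0.695, -0.004, 0.023, 0.018], [0.417, -0.606, 0.721, -0.004, 0.023, 0.018], [0.329, -0.636, 0.74, -0.004, 0.023, 0.018], [0.238, -0.662, 0.752, -0.004, 0.023, 0.018]]
```

move_arm(
  plan=[
    [0.66, -0.49, 0.62, -0.004, 0.023, 0.018],
    [0.58, -0.53, 0.66, -0.004, 0.023, 0.018],
    [0.5, -0.57, 0.69, -0.004, 0.023, 0.018],
    [0.42, -0.61, 0.72, -0.004, 0.023, 0.018],
    [0.33, -0.64, 0.74, -0.004, 0.023, 0.018],
  ],
)

```text
clock: 2.6
position: [0.5412, -0.13, 0.1533]
tool_rot: [3.132, -0.369, -0.02]
force: [1.7, -0.5, -0.5]
grip_width: 0.0003
```

move_arm(
  plan=[
    [0.24, -0.66, 0.75, -0.004, 0.023, 0.018],
    [0, 0, 0, 0, 0, 0],
  ],
)

```text
clock: 2.8
position: [0.5396, -0.1309, 0.1471]
tool_rot: [3.117, -0.366, -0.028]
force: [-0.4, -0.3, 0.9]
grip_width: 0.0003
```

Run:
```python
from pl import *
p,R,o=cur();print(p,o["force"])
w=st(P,.0064,-.1265,.10);plan(w,RT(P[2]),1)
w=st(P,.0064,-.1265,.008);plan(w,RT(P[2]),5)
for n,(x0,x1,y0,y1) in {"scene":(280,440,160,290),"top":(300,440,130,245)}.items():
    im=viewer.grab_frame(n)[y0:y1,x0:x1,::-1]; im=cv2.resize(im,None,fx=4.5,fy=4.5,interpolation=cv2.INTER_CUBIC); cv2.imwrite(f"pics/{n}1c.png",im)
```

```text
[ 0.53960241 -0.13091485  0.14710262] [-0.44807771 -0.33382302  0.91556115]
dist 0.0246 turn 4.87
[[0.383, -0.724, 0.548, 0.001, 0.022, 0.016]]
dist 0.1082 turn 4.87
[[0.128, -0.147, 0.844, 0.0, 0.004, 0.003], [0.114, -0.147, 0.846, 0.0, 0.004, 0.003], [0.101, -0.148, 0.847, 0.0, 0.004, 0.003], [0.088, -0.148, 0.849, 0.0, 0.004, 0.003], [0.075, -0.148, 0.85, 0.0, 0.004, 0.003]]
```

View pics/scene1c.png

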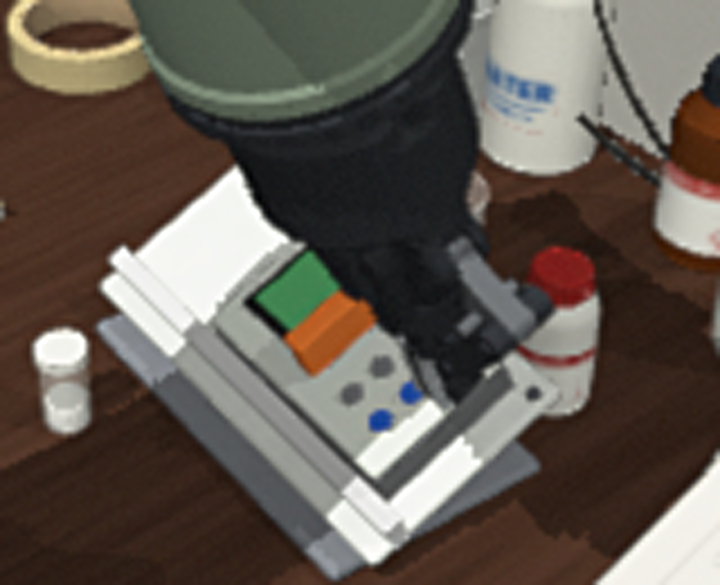

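View pics/top1c.png

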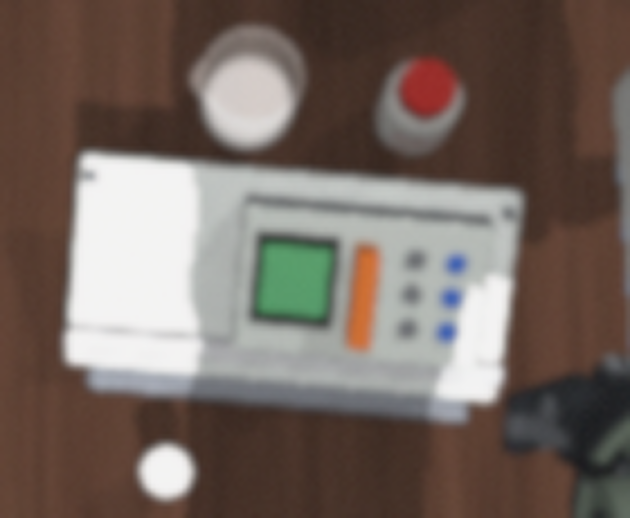

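move_arm(
  plan=[
    [0.19, -0.36, 0.27, 0, 0.011, 0.008],
    [0.19, -0.36, 0.27, 0, 0.011, 0.008],
    [0, 0, 0, 0, 0, 0],
    [0, 0, 0, 0, 0, 0],
  ],
)

```text
clock: 3.3
position: [0.5487, -0.1223, 0.1412]
tool_rot: [3.126, -0.41, -0.065]
force: [-0.5, 0.3, -0.1]
grip_width: -0.0
```

Run:
```python
from pl import *
p,R,o=cur();print(p,o["force"],o["qpos"].round(2), proj("top",p),proj("scene",p))
w=st(P,.0064,-.1265,.10);plan(w,RT(P[2]),1)
w=st(P,.0064,-.1265,.008);plan(w,RT(P[2]),5)
```

```text
[ 0.54867186 -0.12231128  0.14118688] [-0.46283931  0.27879238 -0.07617283] [ 0.3   0.42 -0.23  2.18  0.61  0.16 -2.11] [[429.86288348 209.39725334]] [[378.89896901 243.61425409]]
dist 0.011 turn 1.78
[[0.116, -0.367, 0.213, 0.003, 0.008, 0.005]]
dist 0.0979 turn 1.78
[[0.042, -0.08, 0.778, 0.001, 0.002, 0.001], [0.038, -0.079, 0.779, 0.001, 0.002, 0.001], [0.034, -0.077, 0.779, 0.001, 0.002, 0.001], [0.03, -0.076, 0.779, 0.001, 0.002, 0.001], [0.025, -0.075, 0.78, 0.001, 0.002, 0.001]]
```

```bash
cat >> pl.py <<'E'
def RTt(yaw,deg):
    t=np.radians(deg);return Ro.from_euler('z',yaw).as_matrix()@np.c_[[np.cos(t),0,np.sin(t)],[0,-1,0],[np.sin(t),0,-np.cos(t)]]
E
python3 - <<'E'
from pl import *
w=st(P,.0064,-.1275,.08);plan(w,RTt(P[2],12),3)
E
```

```text
dist 0.0269 turn 11.55
[[0.046, -0.111, 0.338, 0.001, -0.021, 0.001], [0.068, -0.11, 0.334, 0.001, -0.021, 0.001], [0.089, -0.109, 0.329, 0.001, -0.021, 0.001]]
```

move_arm(
  plan=[
    [0.05, -0.11, 0.34, 0.001, -0.021, 0.001],
    [0.07, -0.11, 0.33, 0.001, -0.021, 0.001],
    [0.09, -0.11, 0.33, 0.001, -0.021, 0.001],
    [0, 0, 0, 0, 0, 0],
    [0, 0, 0, 0, 0, 0],
  ],
)

```text
clock: 3.8
position: [0.5622, -0.1144, 0.1188]
tool_rot: [3.141, -0.212, -0.076]
force: [-0.2, -0.6, -0.7]
grip_width: 0.0001
```

Run:
```python
from pl import *
p,R,o=cur();print(p,o["force"],o["qpos"].round(2))
w=st(P,.0064,-.1275,.008);plan(w,RTt(P[2],12),4)
```

```text
[ 0.56221403 -0.11439545  0.1187867 ] [-0.20910583 -0.62002964 -0.70194208] [ 0.42  0.54 -0.43  2.    0.48  0.48 -1.99]
dist 0.0717 turn 0.27
[[0.164, 0.009, 0.698, -0.0, -0.0, 0.0], [0.164, 0.009, 0.698, -0.0, -0.0, 0.0], [0.165, 0.009, 0.698, -0.0, -0.0, 0.0], [0.165, 0.008, 0.698, -0.0, -0.0, 0.0]]
```

move_arm(
  plan=[
    [0.16, 0.01, 0.7, 0, 0, 0],
    [0.16, 0.01, 0.7, 0, 0, 0],
    [0.16, 0.01, 0.7, 0, 0, 0],
    [0.1, 0, 0.4, 0, 0, 0],
    [0.06, 0, 0.3, 0, 0, 0],
  ],
)

```text
clock: 4.3
position: [0.5925, -0.1175, 0.0535]
tool_rot: [3.14, -0.212, -0.076]
force: [-0.2, 0.6, 0.2]
grip_width: 0.0004
```

Run:
```python
from pl import *
p,R,o=cur();print(p,o["force"],o["qpos"].round(2))
for n,(x0,x1,y0,y1) in {"scene":(280,440,160,290),"top":(300,440,130,245)}.items():
    im=viewer.grab_frame(n)[y0:y1,x0:x1,::-1]; im=cv2.resize(im,None,fx=4.5,fy=4.5,interpolation=cv2.INTER_CUBIC); cv2.imwrite(f"pics/{n}2c.png",im)
```

```text
[ 0.5924856  -0.11752538  0.05354421] [-0.24812319  0.63462668  0.19005676] [ 0.34  0.67 -0.33  1.95  0.57  0.38 -2.06]
```

View pics/scene2c.png

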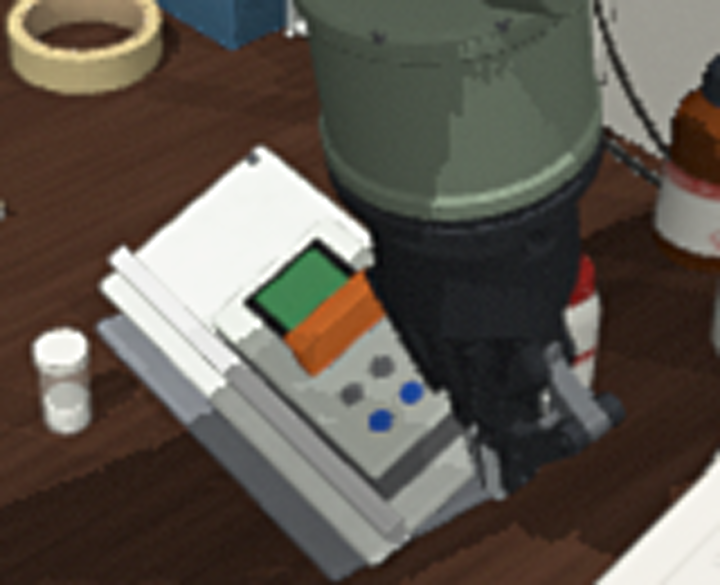

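View pics/top2c.png

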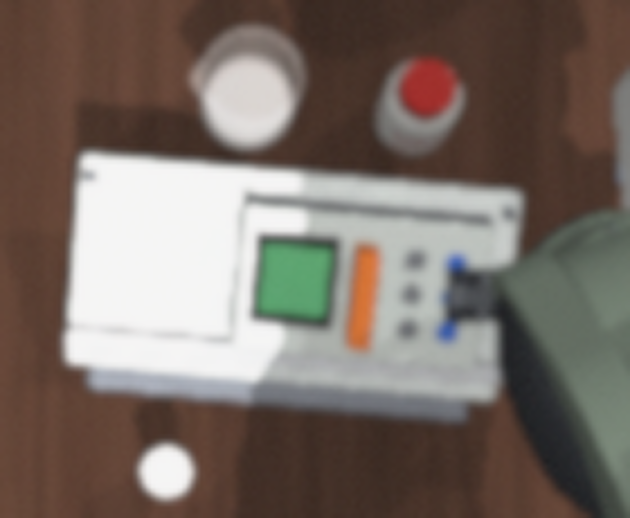

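move_arm(
  plan=[
    [0, -0.12, 0, 0, 0, 0],
    [0, -0.12, 0, 0, 0, 0],
    [0, -0.12, 0, 0, 0, 0],
    [0, -0.12, 0, 0, 0, 0],
    [0, -0.12, 0, 0, 0, 0],
  ],
)

```text
clock: 4.9
position: [0.5939, -0.1023, 0.054]
tool_rot: [3.14, -0.212, -0.076]
force: [0.2, 0.1, 0.1]
grip_width: -0.0001
```

move_arm(
  plan=[
    [0, -0.1, 0, 0, 0, 0],
    [0, -0.1, 0, 0, 0, 0],
  ],
)

```text
clock: 5.1
position: [0.5942, -0.0974, 0.0538]
tool_rot: [3.139, -0.212, -0.077]
force: [-0.4, -0.8, -0.9]
grip_width: -0.0001
```

move_arm(
  plan=[
    [0, -0.1, 0, 0, 0, 0],
    [0, -0.1, 0, 0, 0, 0],
  ],
)

```text
clock: 5.3
position: [0.5945, -0.093, 0.0537]
tool_rot: [3.139, -0.212, -0.077]
force: [-1.5, -3.8, 1.1]
grip_width: -0.0003
```

Run:
```python
from pl import *
p,R,o=cur();print(p,o["force"],o["moment"],o["qpos"].round(2))
for n,(x0,x1,y0,y1) in {"scene":(280,440,160,290)}.items():
    im=viewer.grab_frame(n)[y0:y1,x0:x1,::-1]; im=cv2.resize(im,None,fx=4.5,fy=4.5,interpolation=cv2.INTER_CUBIC); cv2.imwrite(f"pics/{n}3c.png",im)
```

```text
[ 0.59449244 -0.0929973   0.05367489] [-1.52864456 -3.82271711  1.13752954] [-0.71759399  0.38909618 -0.09493847] [ 0.28  0.67 -0.32  1.96  0.57  0.38 -2.11]
```

View pics/scene3c.png

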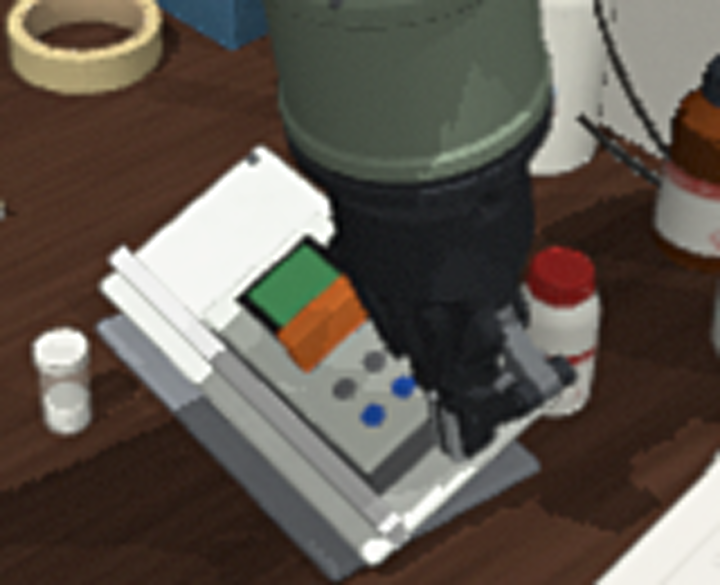

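move_arm(
  plan=[
    [0, -0.08, 0, 0, 0, 0],
    [0, -0.08, 0, 0, 0, 0],
    [0, -0.08, 0, 0, 0, 0],
    [0, -0.08, 0, 0, 0, 0],
    [0, -0.08, 0, 0, 0, 0],
  ],
)

```text
clock: 5.85
position: [0.5954, -0.0825, 0.0537]
tool_rot: [3.14, -0.212, -0.077]
force: [-1.2, -3.3, -0.1]
grip_width: 0.0002
```

move_arm(
  plan=[
    [0, -0.07, 0, 0, 0, 0],
    [0, -0.07, 0, 0, 0, 0],
  ],
)

```text
clock: 6.05
position: [0.5957, -0.079, 0.0537]
tool_rot: [3.14, -0.212, -0.077]
force: [-1.9, -4.0, 0.2]
grip_width: -0.0002
```

move_arm(
  plan=[
    [0, -0.07, 0, 0, 0, 0],
    [0, -0.07, 0, 0, 0, 0],
  ],
)

```text
clock: 6.25
position: [0.596, -0.0755, 0.0537]
tool_rot: [3.14, -0.212, -0.077]
force: [-1.0, -3.3, -0.6]
grip_width: -0.0004
```

move_arm(
  plan=[
    [0, -0.07, 0, 0, 0, 0],
    [0, -0.07, 0, 0, 0, 0],
  ],
)

```text
clock: 6.45
position: [0.5963, -0.072, 0.0537]
tool_rot: [3.14, -0.212, -0.077]
force: [-0.4, -2.7, 0.3]
grip_width: 0.0001
```

move_arm(
  plan=[
    [0, -0.07, 0, 0, 0, 0],
    [0, -0.07, 0, 0, 0, 0],
  ],
)

```text
clock: 6.65
position: [0.5965, -0.0685, 0.0537]
tool_rot: [3.14, -0.212, -0.076]
force: [-0.4, -2.1, 1.2]
grip_width: 0.0002
```

move_arm(
  plan=[
    [0, -0.07, 0, 0, 0, 0],
  ],
)

```text
clock: 6.75
position: [0.5966, -0.0668, 0.0537]
tool_rot: [3.14, -0.212, -0.076]
force: [-1.2, -2.8, -0.6]
grip_width: -0.0003
```

move_arm(
  plan=[
    [0, -0.07, 0, 0, 0, 0],
  ],
)

```text
clock: 6.85
position: [0.5968, -0.065, 0.0537]
tool_rot: [3.14, -0.212, -0.077]
force: [0.0, -2.9, -0.6]
grip_width: 0.0003
```

move_arm(
  plan=[
    [0, -0.07, 0, 0, 0, 0],
  ],
)

```text
clock: 6.95
position: [0.5969, -0.0633, 0.0537]
tool_rot: [3.14, -0.212, -0.077]
force: [-0.0, -2.1, -0.8]
grip_width: -0.0
```

move_arm(
  plan=[
    [0, -0.07, 0, 0, 0, 0],
  ],
)

```text
clock: 7.05
position: [0.597, -0.0615, 0.0537]
tool_rot: [3.14, -0.212, -0.077]
force: [-0.1, -2.5, -0.4]
grip_width: -0.0003
```

Run:
```python
from pl import *
p,R,o=cur();print(p,o["force"],o["moment"],o["qpos"].round(2))
for n,(x0,x1,y0,y1) in {"scene":(280,440,160,290)}.items():
    im=viewer.grab_frame(n)[y0:y1,x0:x1,::-1]; im=cv2.resize(im,None,fx=4.5,fy=4.5,interpolation=cv2.INTER_CUBIC); cv2.imwrite(f"pics/{n}4c.png",im)
```

```text
[ 0.59703161 -0.06151119  0.05365418] [-0.12039695 -2.53782016 -0.36334481] [-0.57918499  0.25708168 -0.18178155] [ 0.21  0.66 -0.3   1.97  0.58  0.37 -2.18]
```

View pics/scene4c.png

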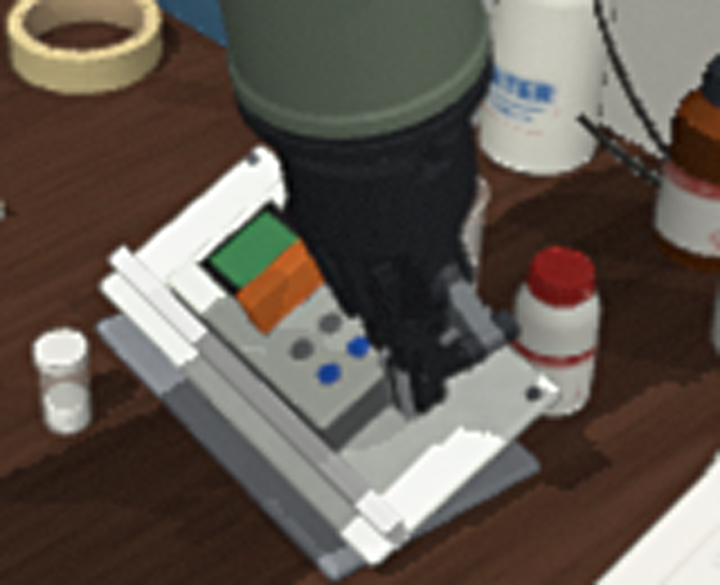

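move_arm(
  plan=[
    [0, -0.07, 0, 0, 0, 0],
  ],
)

```text
clock: 7.2
position: [0.5971, -0.06, 0.0537]
tool_rot: [3.139, -0.212, -0.077]
force: [-0.4, -2.5, -1.0]
grip_width: -0.0001
```

move_arm(
  plan=[
    [0, -0.07, 0, 0, 0, 0],
  ],
)

```text
clock: 7.3
position: [0.5973, -0.0582, 0.0537]
tool_rot: [3.14, -0.212, -0.077]
force: [-0.8, -1.9, -1.4]
grip_width: 0.0
```

move_arm(
  plan=[
    [0, -0.06, 0, 0, 0, 0],
  ],
)

```text
clock: 7.4
position: [0.5973, -0.0575, 0.0536]
tool_rot: [3.138, -0.212, -0.077]
force: [0.5, -11.4, 0.6]
grip_width: 0.0
```

move_arm(
  plan=[
    [0, 0, 0, 0, 0, 0],
  ],
)

```text
clock: 7.5
position: [0.5973, -0.0576, 0.0536]
tool_rot: [3.138, -0.212, -0.077]
force: [0.8, -7.4, 0.1]
grip_width: -0.0
```

move_arm(
  plan=[
    [0, -0.01, 0, 0, 0, 0],
  ],
)

```text
clock: 7.6
position: [0.5973, -0.0576, 0.0537]
tool_rot: [3.138, -0.212, -0.077]
force: [-1.0, -9.5, -0.8]
grip_width: 0.0001
```

move_arm(
  plan=[
    [0, 0.3, 0, 0, 0, 0],
    [0, 0.3, -0.2, 0, 0, 0],
    [0, 0, -1, 0, 0, 0],
    [0, 0, -1, 0, 0, 0],
    [0, 0, -1, 0, 0, 0],
  ],
)

```text
clock: 8.1
position: [0.5791, -0.0701, 0.1331]
tool_rot: [3.14, -0.212, -0.076]
force: [-0.2, -0.3, 0.6]
grip_width: -0.0001
```

move_arm(
  plan=[
    [0, 0.6, -1, 0, 0, 0],
    [0, 0.6, -1, 0, 0, 0],
    [0, 0.6, 0, 0, 0, 0],
  ],
  claw=-1,
)

```text
clock: 8.4
position: [0.5663, -0.1148, 0.1844]
tool_rot: [3.139, -0.217, -0.076]
force: [1.1, 0.4, -1.1]
grip_width: 0.0434
```

Run:
```python
from pl import *
p,R,o=cur();print(p,o["force"],o["grip_width"],o["qpos"].round(2))
for n,(x0,x1,y0,y1) in {"scene":(280,420,185,290),"top":(300,430,130,245)}.items():
    im=viewer.grab_frame(n)[y0:y1,x0:x1,::-1]; im=cv2.resize(im,None,fx=5,fy=5,interpolation=cv2.INTER_CUBIC); cv2.imwrite(f"pics/{n}5c.png",im)
```

```text
[ 0.56627296 -0.11481791  0.18440855] [ 1.06612063  0.37061497 -1.07753684] 0.043367288877634254 [ 0.48  0.45 -0.5   1.94  0.38  0.62 -1.89]
```

View pics/scene5c.png

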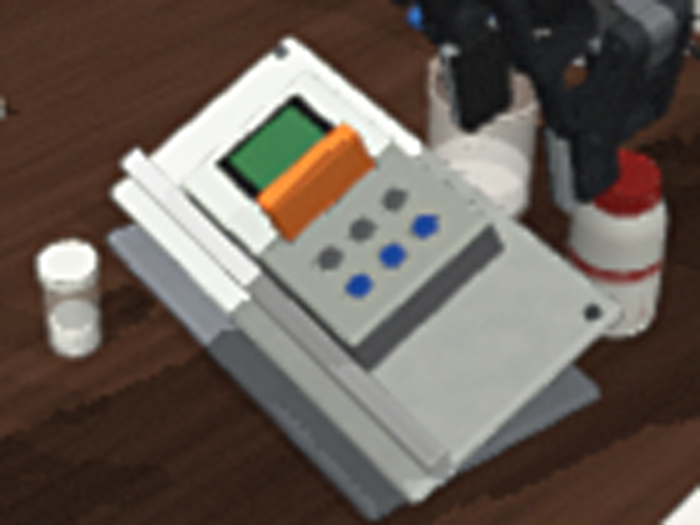

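View pics/top5c.png

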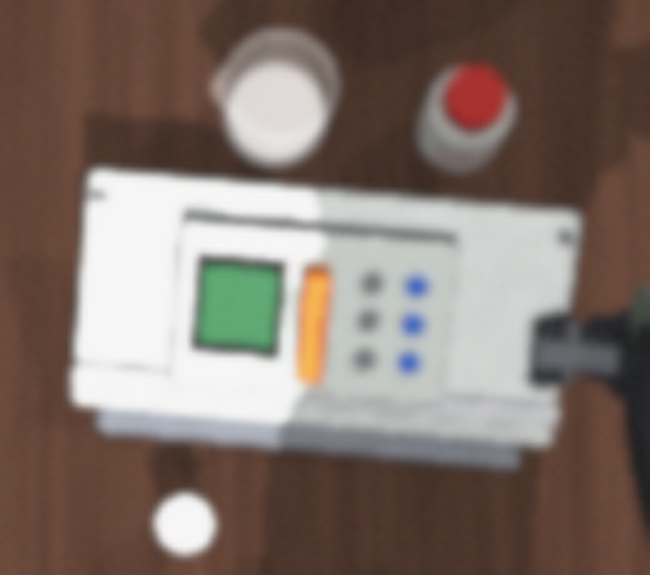

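```bash
cat > fin.py <<'E'
from pl import *
def mask(im):
    h=cv2.cvtColor(im,cv2.COLOR_BGR2HSV);return ((h[...,0]>5)&(h[...,0]<20)&(h[...,1]>170)&(h[...,2]>110)).astype(np.uint8)
def cen(im,box):
    x0,x1,y0,y1=box;m=mask(im)[y0:y1,x0:x1];n,l,s,c=cv2.connectedComponentsWithStats(m);k=1+np.argmax(s[1:,4]);return c[k]+[x0,y0],s[k,4]
def hull(n,p):
    X=[st(p,p[3]+a,p[4]+b,c) for a in(-.025,.025) for b in(-.006,.006) for c in(.024,.048)]
    h=cv2.convexHull(proj(n,X).astype(np.float32));M=cv2.moments(h);return np.array([M["m10"]/M["m00"],M["m01"]/M["m00"]]),cv2.contourArea(h)
box={"scene":(320,375,200,250),"top":(350,395,175,215)}
def run(ims,p):
    obs={n:cen(ims[n],box[n]) for n in ims}
    f=lambda q:np.ravel([hull(n,np.r_[p[:3],q])[0]-obs[n][0] for n in ims])
    s=least_squares(f,p[3:],x_scale=.01,diff_step=1e-3);print({n:(obs[n],hull(n,np.r_[p[:3],s.x])[1]) for n in ims});print(s.x.round(4),s.fun.round(2))
    for n in ims:
        s1=least_squares(lambda q:hull(n,np.r_[p[:3],q])[0]-obs[n][0],p[3:],diff_step=1e-3);print(n,s1.x.round(4))
    return s.x
if __name__=="__main__":
    run({n:cv2.imread(f"pics/{n}0.png") for n in box},P)
    ims={n:viewer.grab_frame(n)[:,:,::-1].copy() for n in box}
    for n in ims: cv2.imwrite(f"pics/{n}6.png",ims[n])
    run(ims,np.r_[P[:4],0.0])
E
python3 fin.py
```

```text
{'scene': ((array([354.56972112, 230.80478088]), np.int32(251)), 311.347391594667), 'top': ((array([379.92105263, 194.47368421]), np.int32(38)), 151.14384629181586)}
[ 0.0063 -0.0323] [ 0.67  0.59 -0.82  0.03]
scene [ 0.0063 -0.0302]
top [ 0.0065 -0.0341]
{'scene': ((array([342.52320675, 220.64135021]), np.int32(237)), 295.50422993977554), 'top': ((array([362.85714286, 193.71428571]), np.int32(7)), 142.28295928193256)}
[0.0051 0.0063] [ 0.82  1.02 -1.09 -0.18]
scene [0.0056 0.0098]
top [0.0049 0.0039]
```

Run:
```python
import fin
from fin import *
def cen(im,box):
    x0,x1,y0,y1=box;a=im[y0:y1,x0:x1].astype(float);w=np.clip((a[...,2]-a[...,0])/np.maximum(a[...,2],1)-.1,0,1)
    w*= (a[...,2]>90)
    m,l,s,c=cv2.connectedComponentsWithStats((w>.05).astype(np.uint8));k=1+np.argmax(s[1:,4]);w=w*(l==k)
    yy,xx=np.mgrid[y0:y1,x0:x1];return np.array([(w*xx).sum(),(w*yy).sum()])/w.sum(),s[k,4]
fin.cen=cen
fin.box={"scene":(320,375,200,250),"top":(352,390,178,212)}
run({n:cv2.imread(f"pics/{n}0.png") for n in box},P)
run({n:cv2.imread(f"pics/{n}6.png") for n in box},np.r_[P[:4],0.0])
```

```text
{'scene': ((array([354.78819643, 230.90496869]), np.int32(306)), 311.6695440891199), 'top': ((array([380.03201671, 195.50526879]), np.int32(152)), 151.20721699646674)}
[ 0.0054 -0.0329] [ 0.28  0.96 -0.72 -0.58]
scene [ 0.0064 -0.0307]
top [ 0.0041 -0.0347]
{'scene': ((array([342.63968872, 220.81220569]), np.int32(297)), 295.39083844516426), 'top': ((array([362.28679291, 194.25799995]), np.int32(166)), 142.15103342523798)}
[0.0045 0.0067] [ 0.36  0.95 -0.73 -0.48]
scene [0.0055 0.0092]
top [0.0035 0.005 ]
```

Run:
```python
from pl import *
w=st(P,.005,.008,.10);print(w);plan(w,RTt(P[2],12),7)
```

```text
[0.5636341  0.02060441 0.13674387]
dist 0.1416 turn 0.25
[[-0.121, -0.766, 0.231, 0.0, -0.0, 0.0], [-0.121, -0.766, 0.231, 0.0, -0.0, 0.0], [-0.121, -0.766, 0.231, 0.0, -0.0, 0.0], [-0.122, -0.766, 0.231, 0.0, -0.0, 0.0], [-0.122, -0.766, 0.232, 0.0, -0.0, 0.0], [-0.122, -0.766, 0.232, 0.0, -0.0, 0.0], [-0.122, -0.766, 0.232, 0.0, -0.0, 0.0]]
```

move_arm(
  plan=[
    [-0.12, -0.77, 0, 0, 0, 0],
    [-0.12, -0.77, 0, 0, 0, 0],
    [-0.12, -0.77, 0, 0, 0, 0],
    [-0.12, -0.77, 0.3, 0, 0, 0],
    [-0.12, -0.77, 0.3, 0, 0, 0],
  ],
)

```text
clock: 9.1
position: [0.5613, -0.0152, 0.1624]
tool_rot: [3.14, -0.212, -0.075]
force: [0.9, 0.5, 0.6]
grip_width: 0.0849
```

move_arm(
  plan=[
    [-0.12, -0.77, 0.5, 0, 0, 0],
    [-0.12, -0.77, 0.5, 0, 0, 0],
    [0, 0, 0, 0, 0, 0],
    [0, 0, 0, 0, 0, 0],
  ],
)

```text
clock: 9.5
position: [0.5635, 0.0224, 0.1367]
tool_rot: [3.14, -0.211, -0.074]
force: [0.4, -0.9, 0.4]
grip_width: 0.0851
```

Run:
```python
from pl import *
p,R,o=cur();print(p,o["qpos"].round(2),o["grip_width"])
w=st(P,.005,.008,.10);plan(w,RTt(P[2],12),1)
w=st(P,.005,.008,.028);plan(w,RTt(P[2],12),4)
```

```text
[0.56347295 0.0223692  0.13668271] [ 0.14  0.49 -0.41  2.01  0.52  0.52 -2.28] 0.08511257597417904
dist 0.0018 turn 0.35
[[0.012, 0.07, 0.0, 0.0, -0.001, 0.002]]
dist 0.0721 turn 0.35
[[0.164, 0.018, 0.702, 0.0, -0.0, 0.0], [0.164, 0.018, 0.702, 0.0, -0.0, 0.0], [0.164, 0.018, 0.702, 0.0, -0.0, 0.0], [0.165, 0.018, 0.702, 0.0, -0.0, 0.0]]
```

move_arm(
  plan=[
    [0.16, 0.02, 0.7, 0, 0, 0],
    [0.16, 0.02, 0.7, 0, 0, 0],
    [0.16, 0.02, 0.7, 0, 0, 0],
    [0.16, 0.02, 0.7, 0, 0, 0],
    [0, 0, 0, 0, 0, 0],
  ],
)

```text
clock: 10.0
position: [0.5937, 0.016, 0.0706]
tool_rot: [3.139, -0.21, -0.077]
force: [-0.6, -0.0, 0.0]
grip_width: 0.0856
```

move_arm(
  plan=[
    [0, 0, 0, 0, 0, 0],
    [0, 0, 0, 0, 0, 0],
    [0, 0, 0, 0, 0, 0],
  ],
  claw=0.45,
  force=20,
)

```text
clock: 10.3
position: [0.5941, 0.0167, 0.073]
tool_rot: [3.14, -0.213, -0.077]
force: [-0.6, 0.4, -0.0]
grip_width: 0.0437
```

Run:
```python
from pl import *
p,R,o=cur();print(p,o["qpos"].round(2),o["grip_width"],o["force"])
w=st(P,.005,.008,.028);plan(w,RTt(P[2],12),1)
for n,(x0,x1,y0,y1) in {"scene":(280,420,185,290),"top":(300,430,130,245)}.items():
    im=viewer.grab_frame(n)[y0:y1,x0:x1,::-1]; im=cv2.resize(im,None,fx=5,fy=5,interpolation=cv2.INTER_CUBIC); cv2.imwrite(f"pics/{n}7c.png",im)
```

```text
[0.59411843 0.01667843 0.0729869 ] [ 0.08  0.63 -0.32  1.97  0.61  0.42 -2.35] 0.04370493627509726 [-0.58847342  0.44855421 -0.00657588]
dist 0.0021 turn 0.31
[[-0.023, -0.059, 0.056, 0.0, -0.001, 0.001]]
```

View pics/scene7c.png

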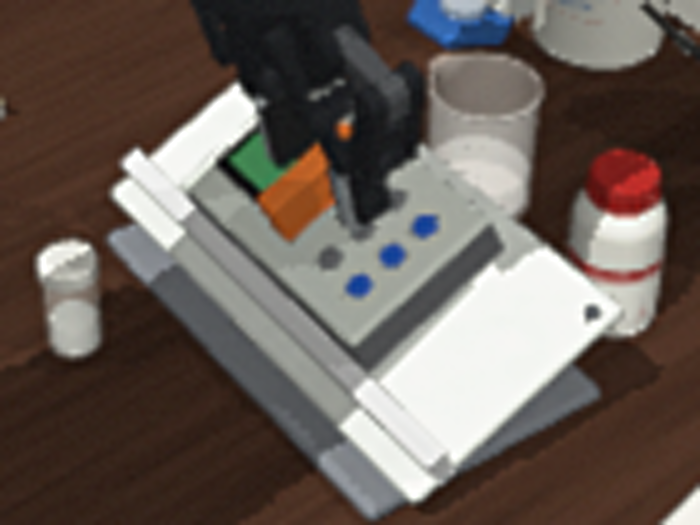

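move_arm(
  plan=[
    [0, -0.06, 0.04, 0, 0, 0],
    [0, 0, 0, 0, 0, 0],
  ],
  claw=0.6,
)

```text
clock: 10.6
position: [0.5943, 0.0185, 0.0711]
tool_rot: [3.14, -0.212, -0.076]
force: [-0.6, -0.6, -0.6]
grip_width: 0.0171
```

move_arm(
  plan=[
    [0, 0, 0, 0, 0, 0],
    [0, 0, 0, 0, 0, 0],
  ],
)

```text
clock: 10.8
position: [0.5943, 0.0183, 0.071]
tool_rot: [3.14, -0.212, -0.076]
force: [-0.9, 0.5, 0.3]
grip_width: 0.0169
```

move_arm(
  plan=[
    [0, -0.04, 0, 0, 0, 0],
  ],
)

```text
clock: 10.9
position: [0.5943, 0.0192, 0.071]
tool_rot: [3.139, -0.212, -0.077]
force: [-0.6, -0.8, 0.6]
grip_width: 0.0172
```

move_arm(
  plan=[
    [0, -0.04, 0, 0, 0, 0],
  ],
)

```text
clock: 11.0
position: [0.5944, 0.0204, 0.071]
tool_rot: [3.14, -0.212, -0.077]
force: [1.1, -0.6, -0.2]
grip_width: 0.0168
```

move_arm(
  plan=[
    [0, -0.04, 0, 0, 0, 0],
  ],
)

```text
clock: 11.1
position: [0.5945, 0.0208, 0.071]
tool_rot: [3.139, -0.212, -0.077]
force: [-0.5, -6.6, 2.5]
grip_width: 0.0171
```

move_arm(
  plan=[
    [0, 0.085, 0, 0, 0, 0],
    [0, 0, 0, 0, 0, 0],
  ],
)

```text
clock: 11.3
position: [0.5944, 0.019, 0.071]
tool_rot: [3.14, -0.212, -0.077]
force: [0.6, 0.8, -0.1]
grip_width: 0.0168
```

move_arm(
  plan=[
    [0, 0, 0, 0, 0, 0],
    [0, 0, 0, 0, 0, 0],
    [0, 0, 0, 0, 0, 0],
  ],
  claw=1,
  force=60,
)

```text
clock: 11.6
position: [0.5942, 0.0184, 0.0712]
tool_rot: [3.139, -0.212, -0.077]
force: [-3.2, -3.9, 5.6]
grip_width: 0.0107
```

Run:
```python
from pl import *
p,R,o=cur();print(p,o["tool_rot"],o["qpos"].round(2),o["grip_width"],o["force"],o["moment"])
print("N in tool",R.T@(Ro.from_euler('z',P[2]).as_matrix()@N))
```

```text
[0.59424292 0.01839426 0.07121611] [ 3.13864991 -0.21208676 -0.07714998] [ 0.07  0.63 -0.32  1.97  0.61  0.42 -2.36] 0.010671552760289624 [-3.23478796 -3.88977004  5.55363753] [-0.84921496  0.55822537 -0.16204499]
N in tool [-0.22236869  0.00149555 -0.9749615 ]
```

move_arm(
  plan=[
    [-0.025, 0.01, -0.11, 0, 0, 0],
    [-0.025, 0, -0.11, 0, 0, 0],
    [-0.025, 0, -0.11, 0, 0, 0],
  ],
)

```text
clock: 11.9
position: [0.5906, 0.0194, 0.0788]
tool_rot: [3.14, -0.212, -0.076]
force: [0.3, -0.8, -3.3]
grip_width: 0.0107
```

move_arm(
  plan=[
    [-0.033, 0, -0.15, 0, 0, 0],
    [-0.033, 0, -0.15, 0, 0, 0],
    [-0.033, 0, -0.15, 0, 0, 0],
  ],
)

```text
clock: 12.2
position: [0.5857, 0.0198, 0.0895]
tool_rot: [3.14, -0.212, -0.076]
force: [0.2, 0.2, -3.7]
grip_width: 0.0108
```

Run:
```python
from pl import *
p,R,o=cur();print(p,o["tool_rot"],o["qpos"].round(2),o["grip_width"],o["force"],o["moment"])
for n,(x0,x1,y0,y1) in {"scene":(280,420,185,290)}.items():
    im=viewer.grab_frame(n)[y0:y1,x0:x1,::-1]; im=cv2.resize(im,None,fx=5,fy=5,interpolation=cv2.INTER_CUBIC); cv2.imwrite(f"pics/{n}8c.png",im)
```

```text
[0.58574868 0.01981573 0.08951257] [ 3.13967995 -0.21209717 -0.0762531 ] [ 0.09  0.59 -0.34  1.99  0.59  0.45 -2.34] 0.010775471018470024 [ 0.21328789  0.22701977 -3.70034938] [0.01758428 0.39944795 0.0199754 ]
```

View pics/scene8c.png

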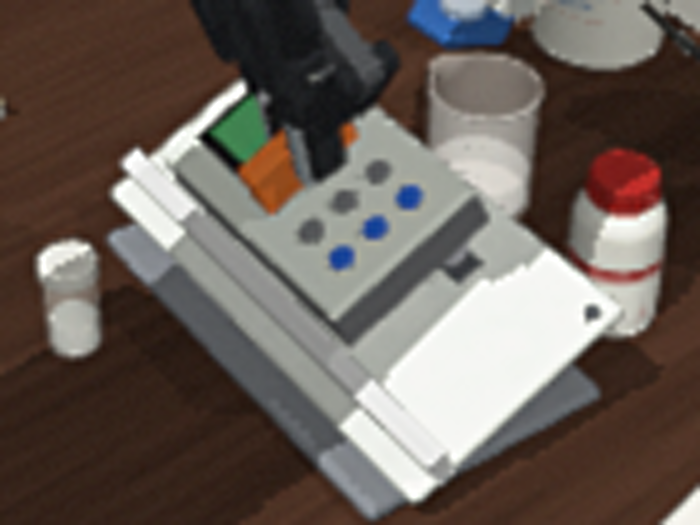

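move_arm(
  plan=[
    [-0.1, 0, -0.45, 0, 0, 0],
    [-0.15, 0, -0.7, 0, 0, 0],
    [-0.15, 0, -0.7, 0, 0, 0],
    [-0.15, 0, -0.7, 0, 0, 0],
    [-0.1, 0, -0.5, 0, 0, 0],
  ],
)

```text
clock: 12.75
position: [0.5537, 0.0223, 0.1618]
tool_rot: [3.139, -0.213, -0.076]
force: [0.8, -0.2, -4.1]
grip_width: 0.0109
```

move_arm(
  plan=[
    [0, 0, -0.6, 0, 0, 0],
    [0, 0, -0.6, 0, 0, 0],
    [0, 0, 0, 0, 0, 0],
  ],
)

```text
clock: 13.05
position: [0.5486, 0.0228, 0.1917]
tool_rot: [3.14, -0.215, -0.077]
force: [0.0, -0.1, -2.6]
grip_width: 0.0109
```

Run:
```python
from pl import *
p,R,o=cur();print(p,o["tool_rot"],o["qpos"].round(2),o["grip_width"],o["force"])
# unit centre rel. to TCP in tool frame (unit orig = n-0.027ish below)
uo=st([*P[:3],.005,.0],.005,.008,0); tc=np.array([.5942,.0184,.0712]); Rg=Ro.from_euler('xyz',[3.1387,-.2121,-.0772]).as_matrix()
print("unit rel tcp stand", uo-tc, "tool", Rg.T@(uo-tc))
for yaw in(.13,.4):
  Rf=Ro.from_euler('z',yaw).as_matrix()@np.c_[[np.cos(np.radians(-12.85)),0,np.sin(np.radians(-12.85))],[0,-1,0],[np.sin(np.radians(-12.85)),0,-np.cos(np.radians(-12.85))]]
  tgt=np.array([.4515,.2785,.013]); fin=tgt-Rf@(Rg.T@(uo-tc)); print(yaw,"final tcp",fin)
  plan(fin+[0,0,.10],Rf,12)
```

```text
[0.54855471 0.02280617 0.19174355] [ 3.13989105 -0.21498189 -0.07678171] [ 0.2   0.39 -0.48  2.    0.43  0.62 -2.21] 0.010926654584273728 [ 0.01296231 -0.10340463 -2.60411447]
unit rel tcp stand [ 0.01155941 -0.00118979 -0.02508691] tool [0.00607529 0.00021673 0.02697095]
0.13 final tcp [0.45154645 0.27872464 0.04064662]
dist 0.2784 turn 27.78
[[-0.415, -0.826, 0.082, 0.0, -0.012, -0.006], [-0.398, -0.833, 0.097, 0.0, -0.012, -0.006], [-0.379, -0.84, 0.111, 0.0, -0.012, -0.006], [-0.36, -0.846, 0.125, 0.0, -0.012, -0.006], [-0.341, -0.852, 0.138, 0.0, -0.012, -0.006], [-0.321, -0.858, 0.15, 0.0, -0.012, -0.006], [-0.3, -0.863, 0.161, 0.0, -0.012, -0.006], [-0.279, -0.868, 0.172, 0.0, -0.012, -0.006], [-0.257, -0.873, 0.182, 0.0, -0.012, -0.006], [-0.235, -0.877, 0.191, 0.0, -0.012, -0.006], [-0.213, -0.881, 0.199, 0.0, -0.012, -0.006], [-0.19, -0.885, 0.206, 0.0, -0.012, -0.006]]
0.4 final tcp [0.45148485 0.2787289  0.04064662]
dist 0.2784 turn 36.98
[[-0.415, -0.826, 0.082, -0.0, -0.011, -0.013], [-0.379, -0.842, 0.096, -0.0, -0.011, -0.013], [-0.341, -0.856, 0.109, -0.0, -0.011, -0.013], [-0.302, -0.869, 0.121, -0.0, -0.011, -0.013], [-0.263, -0.88, 0.131, -0.0, -0.011, -0.013], [-0.222, -0.89, 0.14, -0.0, -0.011, -0.013], [-0.181, -0.898, 0.147, -0.0, -0.011, -0.013], [-0.14, -0.905, 0.152, -0.0, -0.011, -0.013], [-0.098, -0.91, 0.157, -0.0, -0.011, -0.013], [-0.056, -0.913, 0.159, -0.0, -0.011, -0.013], [-0.013, -0.914, 0.161, -0.0, -0.011, -0.013], [0.029, -0.914, 0.16, -0.0, -0.011, -0.013]]
```

move_arm(
  plan=[
    [-0.41, -0.83, 0.08, 0, -0.011, -0.013],
    [-0.38, -0.84, 0.1, 0, -0.011, -0.013],
    [-0.34, -0.86, 0.11, 0, -0.011, -0.013],
    [-0.3, -0.87, 0.12, 0, -0.011, -0.013],
    [-0.26, -0.88, 0.13, 0, -0.011, -0.013],
  ],
)

```text
clock: 13.55
position: [0.5072, 0.1301, 0.1678]
tool_rot: [3.114, -0.034, 0.128]
force: [0.1, -0.5, -3.5]
grip_width: 0.0113
```

move_arm(
  plan=[
    [-0.22, -0.89, 0.14, 0, -0.011, -0.013],
    [-0.18, -0.9, 0.15, 0, -0.011, -0.013],
    [-0.14, -0.9, 0.15, 0, -0.011, -0.013],
    [-0.1, -0.91, 0.16, 0, -0.011, -0.013],
    [-0.06, -0.91, 0.16, 0, -0.011, -0.013],
  ],
)

```text
clock: 14.05
position: [0.4663, 0.2364, 0.146]
tool_rot: [3.125, 0.144, 0.328]
force: [0.2, -0.1, -2.9]
grip_width: 0.011
```

```bash
cat > fp.py <<'E'
from pl import *
Rf=RTt(.4,-12.85);F=np.array([.4515,.2787,.0406])
E
python3 - <<'E'
from fp import *
p,R,o=cur();print(p,o["tool_rot"],o["qpos"].round(2),o["grip_width"],o["force"])
plan(F+[0,0,.08],Rf,3)
E
```

```text
[0.46634124 0.23639828 0.14604284] [3.12511908 0.14372928 0.32809154] [-0.13  0.61 -0.63  1.8   0.37  1.   -2.17] 0.010995949075047882 [ 0.2112413  -0.13574596 -2.90789336]
dist 0.0515 turn 6.14
[[0.043, -0.603, 0.327, 0.0, -0.008, -0.008], [0.066, -0.602, 0.326, 0.0, -0.008, -0.008], [0.089, -0.599, 0.324, 0.0, -0.008, -0.008]]
```

move_arm(
  plan=[
    [0.04, -0.6, 0.33, 0, -0.008, -0.008],
    [0.07, -0.6, 0.33, 0, -0.008, -0.008],
    [0.09, -0.6, 0.32, 0, -0.008, -0.008],
    [0, 0, 0, 0, 0, 0],
    [0, 0, 0, 0, 0, 0],
  ],
)

```text
clock: 14.55
position: [0.4519, 0.2776, 0.1204]
tool_rot: [3.138, 0.219, 0.402]
force: [-0.1, -0.6, -3.1]
grip_width: 0.0107
```

Run:
```python
from fp import *
p,R,o=cur();print(p,o["tool_rot"],o["qpos"].round(2),o["grip_width"],o["force"])
plan(F+[0,0,.08],Rf,1); plan(F+[0,0,.012],Rf,5)
for n,(x0,x1,y0,y1) in {"scene":(150,310,120,270),"top":(190,330,190,320)}.items():
    im=viewer.grab_frame(n)[y0:y1,x0:x1,::-1]; im=cv2.resize(im,None,fx=4,fy=4,interpolation=cv2.INTER_CUBIC); cv2.imwrite(f"pics/{n}9c.png",im)
```

```text
[0.45190833 0.27755385 0.1204271 ] [3.13820094 0.21878897 0.40215743] [-0.2   0.71 -0.64  1.74  0.38  1.06 -2.16] 0.010720364601132303 [-0.07360367 -0.61722177 -3.13988903]
dist 0.0012 turn 0.4
[[0.001, -0.049, -0.008, 0.001, -0.002, 0.001]]
dist 0.0678 turn 0.4
[[0.118, -0.012, 0.53, 0.0, -0.0, 0.0], [0.119, -0.011, 0.529, 0.0, -0.0, 0.0], [0.119, -0.011, 0.529, 0.0, -0.0, 0.0], [0.12, -0.01, 0.529, 0.0, -0.0, 0.0], [0.121, -0.01, 0.529, 0.0, -0.0, 0.0]]
```

View pics/scene9c.png

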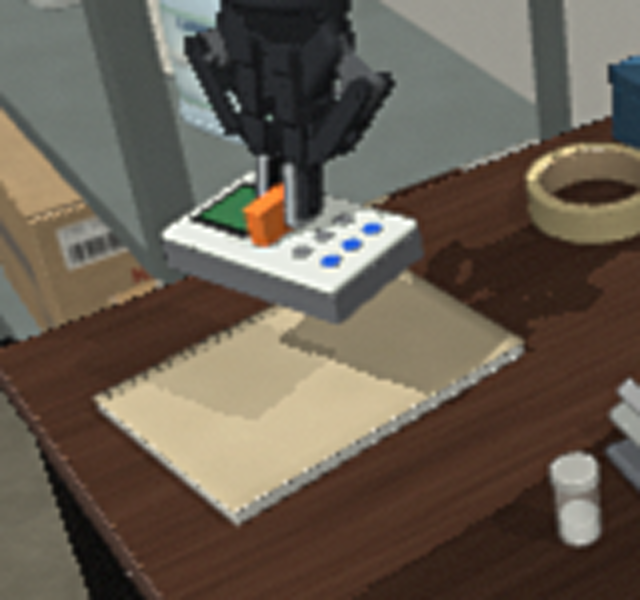

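View pics/top9c.png

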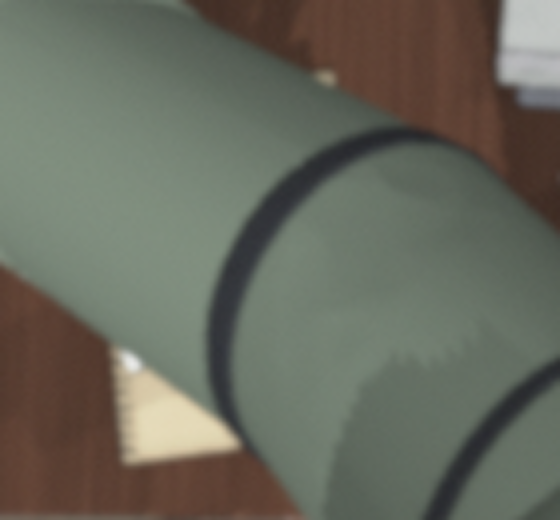

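move_arm(
  plan=[
    [0.12, -0.01, 0.53, 0, 0, 0],
    [0.12, -0.01, 0.53, 0, 0, 0],
    [0.12, -0.01, 0.53, 0, 0, 0],
    [0.12, -0.01, 0.53, 0, 0, 0],
    [0.09, -0.01, 0.4, 0, 0, 0],
  ],
)

```text
clock: 15.15
position: [0.4513, 0.2788, 0.0549]
tool_rot: [3.139, 0.219, 0.403]
force: [0.9, 1.1, -2.8]
grip_width: 0.0105
```

move_arm(
  plan=[
    [0.02, 0, 0.08, 0, 0, 0],
    [0.02, 0, 0.08, 0, 0, 0],
    [0.02, 0, 0.08, 0, 0, 0],
  ],
)

```text
clock: 15.45
position: [0.4521, 0.2792, 0.0506]
tool_rot: [3.139, 0.218, 0.403]
force: [-0.4, -0.4, -2.7]
grip_width: 0.0108
```

move_arm(
  plan=[
    [0.02, 0, 0.08, 0, 0, 0],
  ],
)

```text
clock: 15.55
position: [0.4522, 0.2792, 0.0486]
tool_rot: [3.139, 0.217, 0.403]
force: [-0.5, -0.4, -3.7]
grip_width: 0.0108
```

move_arm(
  plan=[
    [0.02, 0, 0.08, 0, 0, 0],
    [0.02, 0, 0.08, 0, 0, 0],
  ],
)

```text
clock: 15.75
position: [0.4521, 0.2791, 0.0442]
tool_rot: [3.139, 0.218, 0.403]
force: [0.7, -0.0, -4.2]
grip_width: 0.0105
```

move_arm(
  plan=[
    [0.01, 0, 0.06, 0, 0, 0],
  ],
)

```text
clock: 15.85
position: [0.452, 0.279, 0.0426]
tool_rot: [3.139, 0.218, 0.403]
force: [-0.3, 0.3, -2.9]
grip_width: 0.0108
```

move_arm(
  plan=[
    [0.01, 0, 0.06, 0, 0, 0],
  ],
)

```text
clock: 15.95
position: [0.4519, 0.279, 0.0411]
tool_rot: [3.139, 0.218, 0.403]
force: [0.2, -0.1, -2.4]
grip_width: 0.0108
```

move_arm(
  plan=[
    [0.01, 0, 0.05, 0, 0, 0],
  ],
)

```text
clock: 16.05
position: [0.4518, 0.279, 0.0398]
tool_rot: [3.139, 0.218, 0.403]
force: [0.2, -0.2, -4.5]
grip_width: 0.0107
```

move_arm(
  plan=[
    [0.01, 0, 0.05, 0, 0, 0],
  ],
)

```text
clock: 16.15
position: [0.4519, 0.279, 0.0385]
tool_rot: [3.139, 0.218, 0.403]
force: [0.2, -0.2, -4.0]
grip_width: 0.0106
```

move_arm(
  plan=[
    [0.01, 0, 0.05, 0, 0, 0],
  ],
)

```text
clock: 16.25
position: [0.4518, 0.279, 0.0373]
tool_rot: [3.139, 0.218, 0.403]
force: [0.0, -0.4, -3.1]
grip_width: 0.0109
```

Run:
```python
from fp import *
p,R,o=cur();print(p,o["force"],o["moment"])
for n,(x0,x1,y0,y1) in {"scene":(150,310,120,270)}.items():
    im=viewer.grab_frame(n)[y0:y1,x0:x1,::-1]; im=cv2.resize(im,None,fx=4,fy=4,interpolation=cv2.INTER_CUBIC); cv2.imwrite(f"pics/{n}10c.png",im)
```

```text
[0.45183927 0.27898903 0.03727379] [ 0.02959517 -0.40739126 -3.12153336] [ 0.0759581  -0.35070949  0.01278112]
```

View pics/scene10c.png

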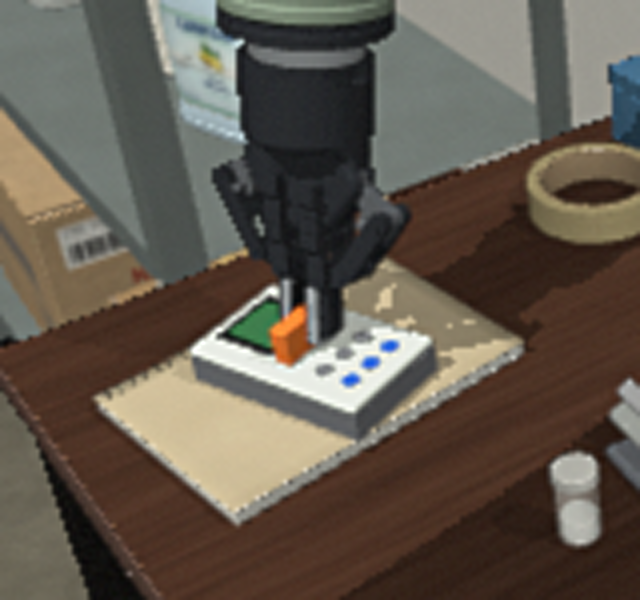

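move_arm(
  plan=[
    [0.01, 0, 0.04, 0, 0, 0],
  ],
)

```text
clock: 16.4
position: [0.4521, 0.279, 0.0364]
tool_rot: [3.138, 0.218, 0.402]
force: [2.3, -1.7, 16.9]
grip_width: 0.0108
```

move_arm(
  plan=[
    [0.01, 0, 0.04, 0, 0, 0],
  ],
)

```text
clock: 16.5
position: [0.4521, 0.2789, 0.0364]
tool_rot: [3.138, 0.218, 0.402]
force: [-3.3, -7.3, 39.1]
grip_width: 0.0109
```

move_arm(
  plan=[
    [0.01, 0, 0.04, 0, 0, 0],
  ],
)

```text
clock: 16.6
position: [0.4521, 0.279, 0.0363]
tool_rot: [3.137, 0.218, 0.402]
force: [-6.8, -11.0, 59.0]
grip_width: 0.011
```

move_arm(
  plan=[
    [-0.02, 0, -0.08, 0, 0, 0],
  ],
)

```text
clock: 16.7
position: [0.4519, 0.2791, 0.0371]
tool_rot: [3.138, 0.218, 0.403]
force: [0.0, 0.1, -3.1]
grip_width: 0.0108
```

move_arm(
  plan=[
    [-0.01, 0, -0.03, 0, 0, 0],
  ],
)

```text
clock: 16.8
position: [0.4519, 0.2791, 0.0374]
tool_rot: [3.139, 0.218, 0.403]
force: [-0.2, -0.3, -4.0]
grip_width: 0.0111
```

move_arm(
  plan=[
    [0.01, 0, 0.042, 0, 0, 0],
  ],
)

```text
clock: 16.9
position: [0.4521, 0.2791, 0.0364]
tool_rot: [3.139, 0.217, 0.402]
force: [-6.0, -6.8, 38.7]
grip_width: 0.0108
```

move_arm(
  plan=[
    [0, 0, 0, 0, 0, 0],
    [0, 0, 0, 0, 0, 0],
  ],
  claw=0.55,
  force=20,
)

```text
clock: 17.1
position: [0.4517, 0.279, 0.0359]
tool_rot: [3.139, 0.218, 0.403]
force: [1.9, -0.6, -0.4]
grip_width: 0.0191
```

move_arm(
  plan=[
    [0, 0, 0, 0, 0, 0],
    [0, 0, 0, 0, 0, 0],
    [0, 0, 0, 0, 0, 0],
  ],
  claw=0.3,
)

```text
clock: 17.4
position: [0.4517, 0.279, 0.036]
tool_rot: [3.139, 0.218, 0.403]
force: [0.8, 0.1, -0.6]
grip_width: 0.0299
```

Released; retreat along the tool axis.

move_arm(
  plan=[
    [0, 0, -0.3, 0, 0, 0],
    [0, 0, -0.6, 0, 0, 0],
    [0, 0, -1, 0, 0, 0],
    [0, 0, -1, 0, 0, 0],
    [0, 0, -1, 0, 0, 0],
  ],
)

```text
clock: 17.9
position: [0.4715, 0.2878, 0.1335]
tool_rot: [3.139, 0.217, 0.403]
force: [-0.2, -0.0, -0.0]
grip_width: 0.0298
```

move_arm(
  plan=[
    [0, 1, -0.3, 0, 0, 0],
    [0, 1, -0.3, 0, 0, 0],
    [0, 1, -0.3, 0, 0, 0],
    [0, 1, 0, 0, 0, 0],
    [0, 1, 0, 0, 0, 0],
  ],
)

```text
clock: 18.4
position: [0.5253, 0.1737, 0.1551]
tool_rot: [3.138, 0.217, 0.403]
force: [0.5, -0.9, 0.9]
grip_width: 0.0299
```

move_arm(
  plan=[
    [0, 1, 0, 0, 0, 0],
    [0, 1, 0, 0, 0, 0],
    [0, 1, 0, 0, 0, 0],
    [0, 0, 0, 0, 0, 0],
    [0, 0, 0, 0, 0, 0],
  ],
)

```text
clock: 18.9
position: [0.5543, 0.1055, 0.1547]
tool_rot: [3.139, 0.217, 0.402]
force: [-0.1, 0.4, -0.7]
grip_width: 0.0298
```

Run:
```python
from fp import *
p,R,o=cur();print(p,o["force"],o["clock"])
for n,(x0,x1,y0,y1) in {"scene":(150,310,120,270),"top":(190,330,190,320)}.items():
    f=viewer.grab_frame(n)[:,:,::-1];cv2.imwrite(f"pics/{n}11.png",f)
    im=f[y0:y1,x0:x1]; im=cv2.resize(im,None,fx=4,fy=4,interpolation=cv2.INTER_CUBIC); cv2.imwrite(f"pics/{n}11c.png",im)
```

```text
[0.55426845 0.10548273 0.15473827] [-0.07294368  0.39857235 -0.68751179] 18.9
```

View pics/scene11.png

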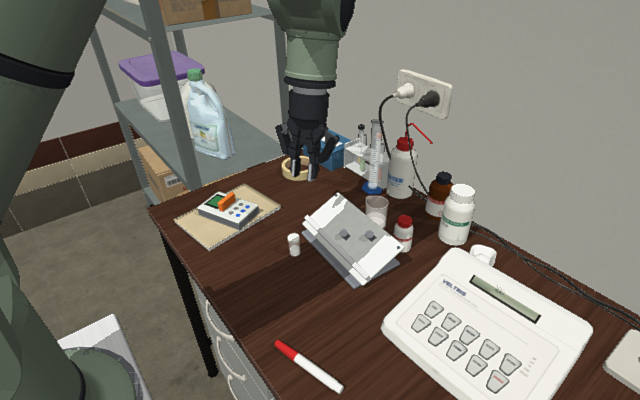

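View pics/top11.png

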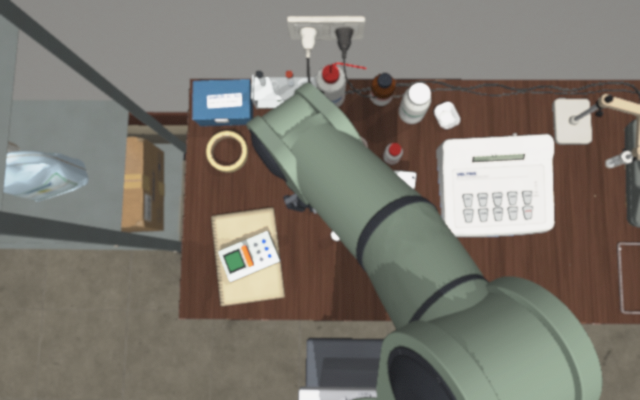

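View pics/scene11c.png

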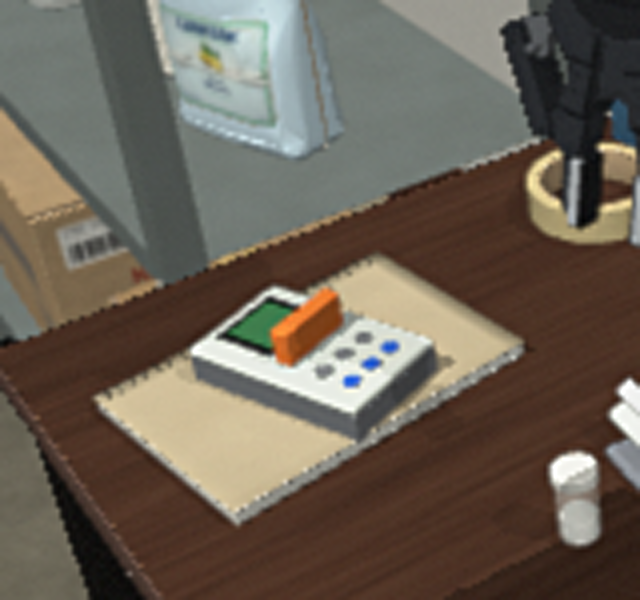

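```bash
python3 -c "
from workcell import workorder,bot
print(bot.observe()['qd'].round(3)); print(workorder.job_done())"
```

```text
[-0.008  0.005  0.002  0.003  0.    -0.002 -0.001]
the job is handed in; nothing more can be done
None
```

I took the display unit down and laid it face up on the brown notebook, then handed the job in at about 19 s of the 45 s allowed.

- **Push:** I pushed its right-hand end with the shut fingers, at 2–4 N while it slid about 40 mm. It came to a stop at about 11 N, and a second nudge confirmed it was no longer moving.
- **Lift:** I found the fin's position by light touch before gripping it. The unit then came straight off the studs with nothing caught; the only load was its weight, about 3.5 N.
- **Placing:** I lowered it in small steps and let go.

**Last pictures:** the unit lies flat on the notebook with its centre within a few millimetres of the notebook's centre, turned slightly relative to it. The vial, bottle and beaker stand where they were in the scene view. In the top view the arm hides the beaker and partly hides the vial, so I could not check those two there. The gripper stands clear of everything and the wrist force reads about zero.

**What went less than cleanly:**
- When setting the unit down I pressed it onto the notebook with up to about 59 N at the wrist before backing off. It read about 39 N again just before I let go. That is under the 120 N wrist limit; the load went through the fingers and the unit, so I do not expect the 40 N limit on the arm or gripper body to apply, but I could not check it.
- Early on, joint 6 came down to its lower limit of 0.16 rad (reading rounded to two decimals), so I used less tool tilt from then on.
- The two cameras disagreed by about 4 mm on where the fin was after the push, which is why I settled it by touch.

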